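# Shut the test manifold's plug cock with its loose T-key

### The arm

A 6-joint arm with a two-finger parallel gripper is mounted at the origin on a cart in front of the work surface, level with it; the furniture and walls round the work are solid. World frame = base frame: x ahead of the robot, y to its left, z up, the work surface at z = 0. Lengths are in mm, angles in degrees, forces in N, time in s.
With the tool pointing down it reaches from about 275 to 825 mm from the base axis. Payload 4.9 kg.
Tool frame: the origin (TCP) lies at the very end of the fingers, on their centre line; the grasp point (between the pads) lies 19 mm behind it; z points along the fingers, y is the line along which they close (so a half turn about z gives the same grasp; the last joint's range is limited). The gripper opens to 85 mm and grips with 20 to 120 N. Pads are 22 mm wide; open, the fingers measure 114 mm over their backs; the gripper's body (76 mm by 85 mm) begins 54 mm behind the grasp point. The pads swing forward as they close: fully open they stand 13 mm farther back than shut.
Start: joints at [63.816, 18.69, -11.035, 60.275, 0, 82.311], TCP at [174.467, 521.613, 231.281] pointing down, gripper open.
Joint ranges: [-152.03, 152.03], [-55.5, 102.48], [-74.3, 77.21], [-110.64, 120.58], [-84.22, 78.4], [-180, 180]. Speed limits (degrees/s): [147.25, 147.25, 180, 180, 180, 180].

### API

Orientations are given as [roll, pitch, yaw] about the fixed x, y, z axes, in that order (R = Rz(yaw) Ry(pitch) Rx(roll)).
In Python, from rig import arm gives the robot as it stands.
- The arm moves only by the tool servo_tool, never from a script. Its argument "deltas" is a list of rows, each a list of 2 entries, a list of its own where there are three numbers: the shift along the tool's x, y, z in cm, then the turn, a rotation vector about the tool's x, y, z in rad. A call has 1 to 8 rows; each row is the pose to reach, as a shift and turn from the pose commanded when the call began, along the tool's axes at that moment; what a row does not reach only later rows make up. A row lasts 1/10 s, in which the tool goes at most 50 mm and 8.59 degrees, less where a joint would pass 70% of its speed; a pose out of reach is approached as far as the arm can. A call with a gripper value outside its range is refused whole. "hand" is the finger opening in cm, from 0 to 8.54, set as the call begins (left out, the last holds). The fingers move at their own pace and stop on an object; "squeeze" is the grip in N (left out, the last holds). Time passes only in rows, so rows that repeat a pose let the fingers close. It gives the time, the measured TCP pose, the force, the opening and the grip force at its end, in the units of the state.
- arm.sense(): the state, without advancing time (a new reading comes with each control period).
- arm.snapshot(name): name is "scene" or "top" or "wrist"; returns (picture, depth): 384x512x3 uint8, blue, green, red; 384x512 float32, mm along the optical axis (not along the pixel's ray), 0 where there is no reading.
- arm.camera_model(name): a dict with "camera_matrix" (3x3 intrinsics, pixels), "R" (3x3) and "t" (3): a world point X has camera coordinates R X + t. Camera axes: x right, y down, z forward; pixel columns grow to the right and rows downward; lengths in mm; the calibration is good to about 2 mm. A picture is of the moment at which its call begins: read the wrist's pose just before it. camera_model takes no time and is no camera call; for the wrist camera it gives the pose at the moment of the call.
- arm.close_job(): hands the job in; it is judged then, once.
The state is a dict: "clock": time; "q": joint angles; "qd": joint speeds; "effort": joint torques, N m; "ee_pos": TCP position; "tcp_rot": TCP orientation; "ft_force": force on the tool from outside, world axes, zero at the start; "ft_torque": the same for the moment, N m; "finger_gap": finger opening in mm; "finger_force": force on a finger pad.
Only numpy, scipy, OpenCV 4.12 (cv2) and the standard library are available. Lean on these libraries where they do the work, as an engineer would, in place of code of your own. Each camera call takes 0.05 s, during which the arm holds its last target. There are 200 camera calls.

### The job

Before the fuel pump goes on test, shut the plug cock on the test manifold with its loose T-handle key. Take the key, which stands upright and is top-heavy, keep it upright, set it on the square spindle and turn it until it drops fully home; only then turn the cock clockwise to its stop. Leave the key standing home on the spindle, and leave the white cup, the parts tray and the relay where they are.

Things in the scene. Friction and masses are not known exactly. Their poses are not given: they have to be found in the camera images.
- t_key: Loose steel T-handle key, 0.35 kg, 146 mm tall, standing upright on its socket's mouth. Origin: centre of the mouth (underside); z up along the shank, x along the cross bar. Barrel at the foot 34 mm in diameter, 40 mm high with its tapered shoulder; shank 12 mm in diameter. Centre of mass about 70 mm up on the 34 mm foot: it tips over when it leans more than about 13 degrees.
- key_bar (a point): Middle of the key's cross bar, 140 mm above the key's origin: the place to grip, from above, fingers closing across the bar (along the key's y). The bar is 12 mm in diameter and 96 mm long over its two end grips (17 mm in diameter, 14 mm long each).
- key_broach (a point): On the key's axis, 8 mm above its mouth, where the socket changes from a round mouth (27 mm wide, 8 mm deep) to an 18 mm square hole that ends blind about 25 mm above the mouth. The square's flats are parallel to the key's x and y, so the key fits in four positions a quarter turn apart.
- manifold: Test manifold, fixed to the bench: aluminium block 46 x 150 x 44 mm on a steel plate 86 x 205 x 6 mm, hose tails at both ends. Origin: on the bench under the plug cock's axis; z up, y along the block toward the round gauge (56 mm, centre 74 mm from the cock's axis, top 124 mm above the bench). The cock: a brass hexagon gland nut 38 mm across, a square spindle above it.
- gland (a point): On the cock's vertical axis at the gland nut's flat top face, 70 mm above the bench. When the key is home the rim of its mouth rests on this face and the key's origin is at this point (cross bar 210 mm above the bench).
- square_top (a point): Centre of the top of the square spindle, 94 mm above the bench: 16 mm across flats (1 mm clearance in the key on each side, about 8 degrees of play either way), 24 mm out of the gland, its last 2 mm bevelled to 11 mm across. While out of line by more than about 8 degrees the key rests on it about 14 mm above home.
- cock (a joint): Angle of the plug cock and its square spindle, rad; grows as it is turned clockwise seen from above; 0 open (flats parallel to the manifold's x and y, the dark line on the square's top lying along the block's y), 1.571 shut at a fixed stop (line across the block). It stands part open at the start (0.2 to 0.7). Friction holds it where it is left; it takes about 0.12 N m to turn.
- cup: Bystander: white plastic cup standing behind the manifold, 68 mm in diameter, 58 mm tall; origin at the centre of its underside.
- magnet_tray: Bystander: round metal parts tray, 108 mm wide, 28 mm high; origin at the centre of its underside.
- relay: Bystander: small black relay, 27 x 45 x 26 mm; origin at the centre of its underside.
Mind the look-alikes: they are no part of the job. Leave any green or red look-alike of the t_key alone.

How it is judged:
By the outcome, as a careful person would: the job done as asked, in the order asked, and still so for the second after the job is handed in, with the robot touching nothing.
It also fails if it takes over 53 s, if anything falls off the work surface, if the arm or the gripper's body presses on something with over 40 N, if the wrist force passes 120 N, or if a joint passes its speed limit or range.

## Working session

There is one attempt and no reset: what is moved stays moved. The work goes in short steps, Python scripts to look and compute and a tool call to move; the robot and the scene stay as the last step left them, time stands still between calls to the robot, and variables do not carry over. Pictures are saved under pics/ and viewed, at most 10 in all, crops included, and the job is handed in when it is done.

Besides the shell and the picture viewer there is one more tool, called after ">>>" as name([rows], argument=value, ...), one row to a line, values as JSON. servo_tool: Moves the arm, as the interface text tells. Its arguments: {"type":"object","properties":{"deltas":{"type":"array","items":{"type":"array"}},"hand":{"type":"number"},"squeeze":{"type":"number"}},"required":["deltas"]}

```bash
mkdir -p pics; ls
python3 - <<'E'
from rig import arm
import cv2,numpy as np
s=arm.sense(); print(s['clock'],s['ee_pos'],s['tcp_rot'],s['finger_gap'])
ims=[]
for n in('scene','top'):
    p,d=arm.snapshot(n); cv2.imwrite(f'pics/{n}0.png',p); np.save(f'pics/{n}0.npy',d)
    m=arm.camera_model(n); print(n,np.round(m['camera_matrix'],1).tolist(),np.round(m['R'],3).tolist(),np.round(m['t'],1).tolist()); 
    ims.append(p)
E
```

```text
pics
0.0 [174.20325006 521.07937321 230.51185141] [-1.79903266e+02 -1.38898050e-02  1.61505675e+02] 85.34955688622837
scene [[365.4, 0.0, 250.9], [0.0, 365.4, 194.2], [0.0, 0.0, 1.0]] [[0.851, -0.525, -0.025], [-0.245, -0.353, -0.903], [0.465, 0.774, -0.429]] [-499.5, 217.5, 773.8]
top [[381.7, 0.0, 255.8], [0.0, 381.7, 191.6], [0.0, 0.0, 1.0]] [[-0.029, -1.0, 0.001], [-0.998, 0.029, -0.054], [0.054, -0.003, -0.999]] [-36.6, 578.4, 1014.2]
```

View pics/scene0.png

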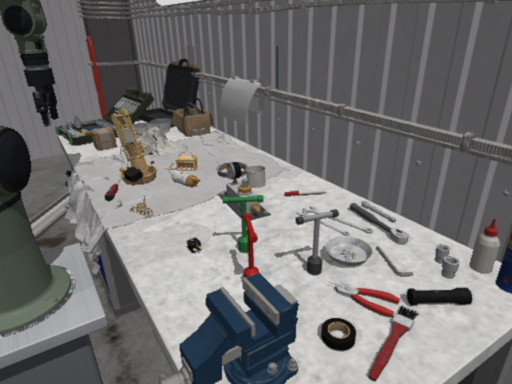

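View pics/top0.png

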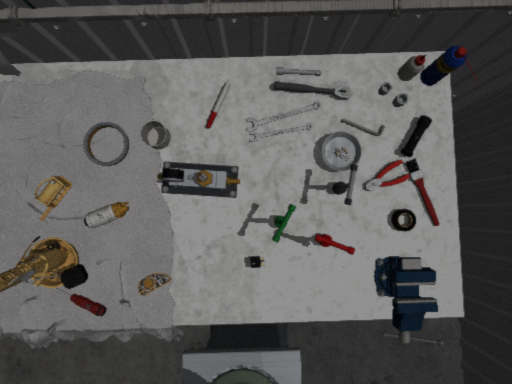

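The scene view shows three T-keys: bare steel at about (315,240), green at (243,220) and red at (251,245). In the top view they are steel with its bar at (351,185), green at (284,222) and red at (335,244). The manifold's cock is at (205,178) in the top view and about (246,190) in the scene view. The cup is at (153,133) and the tray at (341,152).

Candidates (top view): steel (351,185), green (284,222), red (335,244). I choose the plain steel one and will check it in a close crop.

```bash
cat > h.py <<'E'
import numpy as np,cv2
from rig import arm
def ray(m,u,v):
    K,R,t=m['camera_matrix'],m['R'],m['t']; K,R,t=map(np.asarray,(K,R,t))
    d=R.T@np.linalg.inv(K)@np.array([u,v,1.]); return -R.T@t, d
def plane(m,u,v,z):
    c,d=ray(m,u,v); return c+d*(z-c[2])/d[2]
def dpt(m,u,v,dep):
    c,d=ray(m,u,v); return c+d*dep
def tri(obs):
    A=np.zeros((3,3));b=np.zeros(3)
    for m,u,v in obs:
        c,d=ray(m,u,v); d=d/np.linalg.norm(d); P=np.eye(3)-np.outer(d,d); A+=P;b+=P@c
    X=np.linalg.solve(A,b); r=[float(np.linalg.norm((np.eye(3)-np.outer(d/np.linalg.norm(d),d/np.linalg.norm(d)))@(X-c))) for c,d in [ray(*o) for o in obs]]
    return X,r
E
python3 - <<'E'
import cv2,numpy as np
s=cv2.imread('pics/scene0.png');t=cv2.imread('pics/top0.png')
c=lambda im,x,y,w,h,k:cv2.resize(im[y:y+h,x:x+w],None,fx=k,fy=k,interpolation=cv2.INTER_CUBIC)
a=c(t,295,150,80,60,5);b=c(t,155,150,80,60,5);d=c(s,290,195,80,90,5)[:300];
d=c(s,280,200,80,80,3.75);e=c(s,205,160,80,80,3.75)
top=np.hstack([a,b]);bot=np.hstack([d,e]);bot=cv2.copyMakeBorder(bot,0,0,0,800-bot.shape[1],cv2.BORDER_CONSTANT)
cv2.imwrite('pics/crop1.png',np.vstack([top,bot]))
from h import *
D=np.load('pics/top0.npy');m=arm.camera_model('top')
# tall things in the top view
v,u=np.mgrid[0:384,0:512]
K,R,tt=[np.asarray(m[k]) for k in('camera_matrix','R','t')]
cam=np.stack([(u-K[0,2])/K[0,0]*D,(v-K[1,2])/K[1,1]*D,D],-1)
W=(cam-tt)@R
np.save('pics/W.npy',W)
for n,(x0,x1,y0,y1,zl) in {'key':(340,362,158,210,125),'man':(160,240,160,198,75)}.items():
    k=(W[...,2]>zl)&(u>=x0)&(u<=x1)&(v>=y0)&(v<=y1)&(D>0)
    P=W[k]; print(n,len(P),P.mean(0),P.min(0),P.max(0))
    q=np.c_[u[k],v[k]].astype(np.float32)
    print(cv2.minAreaRect(q), cv2.minAreaRect(P[:,:2].astype(np.float32)))
E
```

```text
key 235 [ 581.2023403  -276.93845461  143.87991802] [ 534.54062881 -295.58070038  126.32446122] [ 629.26373752 -260.98265967  151.21568919]
((350.39935302734375, 184.07046508789062), (7.067270278930664, 40.78162384033203), 10.007980346679688) ((581.7374267578125, -277.5227966308594), (16.02670669555664, 95.7155532836914), 77.58035278320312)
man 310 [618.56395393 139.05506248 110.10759157] [604.03620246  69.03296629  75.40157708] [636.10261823 178.63949216 124.41114624]
((184.15228271484375, 175.36802673339844), (45.811851501464844, 12.25449275970459), 4.085616588592529) ((617.6483764648438, 123.54718017578125), (109.15957641601562, 28.532411575317383), 84.3340835571289)
```

View pics/crop1.png

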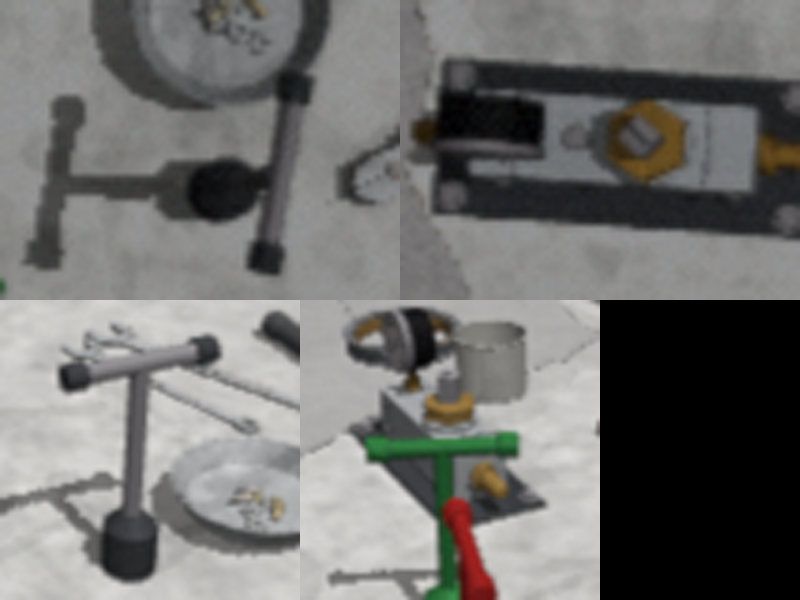

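The crop confirms it: the steel key with black barrel and grips, with its bar centre at about (351.6,184.4) in the top view. The tilted square with its dark line is at about (203,177).

```bash
cat >> h.py <<'E'
from scipy.spatial.transform import Rotation as Ro
def Rt(rpy): return Ro.from_euler('xyz',rpy,degrees=True)
def go(pos,rpy,s=None):
    s=s or arm.sense(); R0=Rt(s['tcp_rot'])
    return np.round(R0.inv().apply(np.array(pos)-s['ee_pos'])/10,2), np.round((R0.inv()*Rt(rpy)).as_rotvec(),3)
E
python3 - <<'E'
from h import *
s=arm.sense();m=arm.camera_model('wrist');R,t=np.asarray(m['R']),np.asarray(m['t'])
c=-R.T@t; Rw=Rt(s['tcp_rot'])
print('cam in tool',Rw.inv().apply(c-s['ee_pos']),'axes',np.round(Rw.inv().as_matrix()@R.T,3).tolist(),np.round(m['camera_matrix'],1).tolist())
T,S=arm.camera_model('top'),arm.camera_model('scene')
print('bar mid',tri([(T,351.3,184.4),(S,280+138/3.75,200+362/3.75)]))
print('square top',tri([(T,155+238/5,150+136/5),(S,205+150/3.75,160+75/3.75)]),plane(T,203,177,94))
print('gland depth'); W=np.load('pics/W.npy'); print(W[176:180,200:206,2].round(0))
print(go((540,90,300),(180,0,170)))
E
```

```text
cam in tool [  70.93413531    0.51736493 -143.34890262] axes [[0.0, -0.961, -0.276], [1.0, -0.0, 0.001], [-0.001, -0.276, 0.961]] [[293.4, 0.0, 256.0], [0.0, 293.4, 194.1], [0.0, 0.0, 1.0]]
bar mid (array([ 580.45945325, -317.86407734,  -42.72507998]), [15.107606017734163, 15.107606017734085])
square top (array([614.98349361,  77.85983705,  90.26937327]), [2.065917202480639, 2.0659172024806227]) [613.30015874  77.36255293  94.        ]
gland depth
[[93. 92. 93. 94. 92. 93.]
 [91. 89. 92. 91. 93. 89.]
 [91. 94. 94. 91. 94. 91.]
 [69. 89. 89. 94. 92. 81.]]
(array([-48.36, -29.29,  -6.91]), array([-0.002, -0.   , -0.148]))
```

>>> servo_tool([
  [[0,0,-5],[0,0,0]],
  [[0,0,-7],[0,0,0]],
  [[-54.8,-28.1,-7],[0,0,-0.148]],
  [[-54.8,-28.1,-7],[0,0,-0.148]],
  [[-54.8,-28.1,-7],[0,0,-0.148]],
  [[-54.8,-28.1,-7],[0,0,-0.148]],
  [[-54.8,-28.1,-7],[0,0,-0.148]],
  [[-54.8,-28.1,-7],[0,0,-0.148]],
])

```text
clock: 0.9
ee_pos: [382.6, 308.1, 301.1]
tcp_rot: [-180.0, -0.0, 170.0]
ft_force: [0.2, 0.5, 0.1]
finger_gap: 85.4
finger_force: 0.0
```

>>> servo_tool([
  [[-26.4,-18.5,0],[0,0,0]],
  [[-26.4,-18.5,0],[0,0,0]],
  [[-26.4,-18.5,0],[0,0,0]],
  [[-26.4,-18.5,0],[0,0,0]],
  [[-26.4,-18.5,6],[0,0,0]],
  [[-26.4,-18.5,12.1],[0,0,0]],
  [[-26.4,-18.5,12.1],[0,0,0]],
  [[-26.4,-18.5,12.1],[0,0,0]],
])

```text
clock: 1.7
ee_pos: [608.9, 79.4, 176.0]
tcp_rot: [-179.9, -0.3, 169.8]
ft_force: [-0.3, -0.1, 0.6]
finger_gap: 85.6
finger_force: 0.0
```

>>> servo_tool([
  [[0,0,0],[0,0,0]],
  [[0,0,0],[0,0,0]],
])

```text
clock: 1.9
ee_pos: [608.9, 81.7, 179.8]
tcp_rot: [-180.0, -0.1, 170.0]
ft_force: [-0.8, 0.1, 0.5]
finger_gap: 85.4
finger_force: 0.0
```

Run:
```python
from h import *
m=arm.camera_model('wrist'); s=arm.sense(); p,d=arm.snapshot('wrist'); np.savez('pics/w1.npz',p=p,d=d,**m)
print(s['clock'],s['ee_pos'],s['tcp_rot'],s['qd'].round(2) if hasattr(s['qd'],'round') else s['qd'])
K,R,t=[np.asarray(m[k]) for k in('camera_matrix','R','t')]
q=R@np.array([614,78,94])+t;q=K@q/q[2];print('pred',q[:2])
x,y=int(q[0])-60,int(q[1])-60
x,y=max(x,0),max(y,0)
c=cv2.resize(p[y:y+120,x:x+120],(560,560),interpolation=cv2.INTER_CUBIC);print('crop origin',x,y,'scale',560/120)
cv2.imwrite('pics/w1.png',c)
```

```text
1.9 [608.92174783  81.70360027 179.82201798] [-1.79997485e+02 -1.14891377e-01  1.69958807e+02] [ 1.14 -2.07  0.98  0.24 -0.06 -0.04]
pred [251.54050318 206.75618296]
crop origin 191 146 scale 4.666666666666667
```

View pics/w1.png

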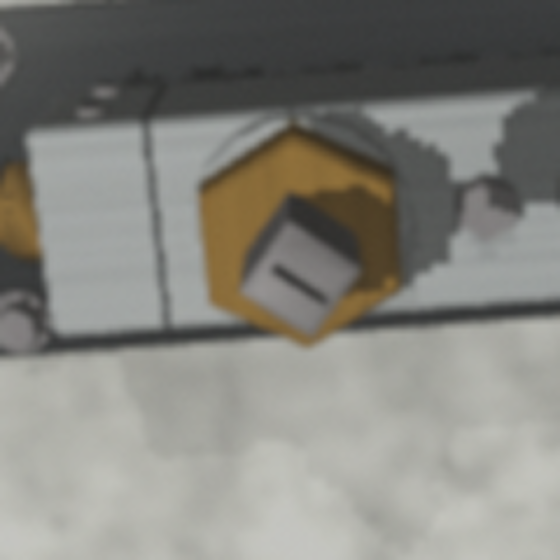

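The wrist crop shows the square's top face centred at about crop (301,284), full-frame (255.5,206.9). Its dark line runs from (275,265) to (325,303), between the block's y direction and the diagonal, so the cock is part open.

Run:
```python
from h import *
z=np.load('pics/w1.npz');m={k:z[k] for k in('camera_matrix','R','t')};p=z['p'];D=z['d']
k=560/120;px=lambda a:(191+(a[0]+.5)/k-.5,146+(a[1]+.5)/k-.5)
g=cv2.resize(cv2.cvtColor(p,cv2.COLOR_BGR2GRAY)[146:266,191:311],(560,560),interpolation=cv2.INTER_CUBIC)
W=lambda a,h:plane(m,*px(a),h)
def pts(mask):
    n,l,st,c=cv2.connectedComponentsWithStats(mask.astype(np.uint8)); i=1+np.argmax(st[1:,4]); return np.argwhere(l==i)[:,::-1]
roi=np.zeros_like(g,bool); roi[250:320,262:338]=True
q=pts((g<85)&roi); print('line px',q.min(0),q.max(0),len(q))
P=np.array([W(a,94)[:2] for a in q]);e=np.linalg.eigh(np.cov(P.T))[1][:,1];print('line mid',P.mean(0),'dir',np.degrees(np.arctan2(e[1],e[0])),'len',np.ptp(P@e))
hsv=cv2.cvtColor(cv2.resize(p[146:266,191:311],(560,560),interpolation=cv2.INTER_CUBIC),cv2.COLOR_BGR2HSV)
roi[:]=False; roi[225:345,235:370]=True
mk=((g>115)&(hsv[...,1]<60)&roi).astype(np.uint8)
mk=cv2.morphologyEx(mk,cv2.MORPH_CLOSE,np.ones((21,21)));q=pts(mk)
P=np.array([W(a,94)[:2] for a in q]).astype(np.float32);r=cv2.minAreaRect(P);print('square',r)
# depth of square top and block
u,v=px((300,284)); u,v=int(u),int(v); print('z top',dpt(m,u,v,np.median(D[v-2:v+3,u-2:u+3])))
u,v=map(int,px((225,200)));print('z gland',dpt(m,u,v,np.median(D[v-1:v+2,u-1:u+2])))
# block long front edge (z=44+6): 
a,b=W((50,345),50),W((555,310),50);d=b-a;print('block edge dir',np.degrees(np.arctan2(d[1],d[0])))
a,b=W((30,127),50),W((555,90),50);d=b-a;print('edge2',np.degrees(np.arctan2(d[1],d[0])))
print(px((300,284)),W((300,284),94))
# key refine from top depth: robust axis
m2=arm.camera_model('top');t=cv2.imread('pics/top0.png')
T,S=m2,arm.camera_model('scene')
X=tri([(T,295+278/5,150+172/5),(S,280+139/3.75,200+62/3.75)]);print('bar mid',X)
for c in ((292,88),(266,258)): print('bar end',plane(T,295+c[0]/5,150+c[1]/5,140))
```

```text
line px [275 267] [324 301] 429
line mid [614.19656994  80.63910411] dir 45.3382046371654 len 10.372635499132059
square ((614.8786010742188, 81.0025405883789), (23.920639038085938, 21.358884811401367), 79.93993377685547)
z top [613.4345951   80.16135513  94.84861604]
z gland [602.21903418  67.56035586  70.50515002]
block edge dir 84.15148895337911
edge2 84.04523555854877
(254.89285714285714, 206.46428571428572) [614.2327567  80.7600522  94.       ]
bar mid (array([ 581.66519987, -279.12199255,  140.32325877]), [0.7743985778374654, 0.7743985778374481])
bar end [ 620.92340311 -287.08400176  140.        ]
bar end [ 540.4194554 -271.2957022  140.       ]
```

```bash
cat >> h.py <<'E'
def wshot(name):
    m=arm.camera_model('wrist'); p,d=arm.snapshot('wrist'); np.savez(f'pics/{name}.npz',p=p,d=d,**m); return m,p,d
def spindle(m,p,guess=(614,80.5),h=94,w=16,th=85):
    K,R,t=[np.asarray(m[k]) for k in('camera_matrix','R','t')]
    c=K@(R@np.array([*guess,h])+t);c=c[:2]/c[2];x,y=(c-w).astype(int)
    g=cv2.resize(cv2.cvtColor(p,cv2.COLOR_BGR2GRAY)[y:y+2*w,x:x+2*w],None,fx=8,fy=8,interpolation=cv2.INTER_CUBIC)
    n,l,st,cc=cv2.connectedComponentsWithStats((g<th).astype(np.uint8))
    for i in range(1,n):
        q=np.argwhere(l==i)[:,::-1]
        if len(q)<300: continue
        P=np.array([plane(m,x+(a+.5)/8-.5,y+(b+.5)/8-.5,h)[:2] for a,b in q]);v,e=np.linalg.eigh(np.cov(P.T));e=e[:,1]
        print(i,len(q),'mid',P.mean(0).round(1),'dir',np.degrees(np.arctan2(e[1],e[0])).round(1),'LxW',np.ptp(P@e).round(1),(4*v[0]**.5).round(1))
E
python3 - <<'E'
from h import *
s=arm.sense();print(s['ee_pos'],s['tcp_rot'],s['qd'])
m,p,d=wshot('w2'); spindle(m,p)
E
```

```text
[609.43760861  82.20644475 181.00235682] [1.79978707e+02 8.98736453e-03 1.70007838e+02] [ 0.87426912 -1.36510547  0.52107837 -0.07799426 -0.10999535 -0.11111723]
1 13098 mid [605.9  86.6] dir 69.2 LxW 22.0 14.7
2 1351 mid [614.4  80.9] dir 45.1 LxW 10.9 1.6
3 827 mid [623.   89.6] dir 107.1 LxW 5.2 2.8
4 1713 mid [621.1  69.1] dir 84.5 LxW 9.6 2.6
```

>>> servo_tool([
  [[0,0,-5],[0,0,0]],
  [[-3.4,-35.9,-7],[0,0,0]],
  [[-3.4,-35.9,-7],[0,0,0]],
  [[-3.4,-35.9,-7],[0,0,0]],
  [[-3.4,-35.9,-7],[0,0,0]],
  [[-3.4,-35.9,-7],[0,0,0]],
  [[-3.4,-35.9,-7],[0,0,0]],
  [[-3.4,-35.9,-7],[0,0,0]],
])

```text
clock: 2.8
ee_pos: [581.8, -267.6, 252.3]
tcp_rot: [-179.9, 0.2, 170.1]
ft_force: [1.2, 0.1, -0.5]
finger_gap: 85.1
finger_force: 0.0
```

>>> servo_tool([
  [[0,0,0],[0,0,0]],
  [[0,0,0],[0,0,0]],
])

```text
clock: 3.0
ee_pos: [581.7, -267.1, 251.3]
tcp_rot: [-180.0, 0.1, 169.9]
ft_force: [0.3, 0.9, -1.0]
finger_gap: 85.5
finger_force: 0.0
```

Run:
```python
from h import *
s=arm.sense();print(s['ee_pos'],s['qd'])
m,p,D=wshot('w3')
K,R,t=[np.asarray(m[k]) for k in('camera_matrix','R','t')]
v,u=np.mgrid[0:384,0:512];cam=np.stack([(u-K[0,2])/K[0,0]*D,(v-K[1,2])/K[1,1]*D,D],-1);W=(cam-t)@R
k=(W[...,2]>128)&(W[...,2]<160)&(abs(W[...,0]-581)<65)&(abs(W[...,1]+279)<40)&(D>0)
P=W[k];print(len(P),P.mean(0),P[:,2].max(),cv2.minAreaRect(P[:,:2].astype(np.float32)))
q=np.c_[u[k],v[k]];print('px',q.min(0),q.max(0))
r=cv2.minAreaRect(q.astype(np.float32));print(r);b=cv2.boxPoints(r)
Pw=np.array([plane(m,a,c,140)[:2] for a,c in q]);e=np.linalg.eigh(np.cov(Pw.T))[1][:,1];print('axis',np.degrees(np.arctan2(e[1],e[0])),'centre@140',plane(m,*r[0],140),'len',np.ptp(Pw@e))
k=(W[...,2]>10)&(W[...,2]<45)&(abs(W[...,0]-581)<30)&(abs(W[...,1]+279)<30)&(D>0);print('barrel',k.sum(),W[k].min(0),W[k].max(0))
x0,y0=np.maximum(q.min(0)-25,0);x1,y1=q.max(0)+25
c=p[y0:y1,x0:x1];f=min(780/c.shape[1],580/c.shape[0]);print(x0,y0,f);cv2.imwrite('pics/w3.png',cv2.resize(c,None,fx=f,fy=f,interpolation=cv2.INTER_CUBIC))
```

```text
[ 581.66220119 -267.07242527  251.26050477] [ 2.48088802 -0.40920906 -1.2785011   0.08468206  0.22577265  0.03360289]
1585 [ 578.47067195 -276.51372414  145.94478925] 150.35654054808387 ((581.0772705078125, -277.42071533203125), (16.906505584716797, 96.23538208007812), 77.53175354003906)
px [234 139] [255 245]
((243.1670684814453, 191.86534118652344), (19.6203556060791, 106.35768127441406), 2.3137223720550537)
axis 167.71096968965273 centre@140 [ 580.19753116 -277.61402566  140.        ] len 99.81697815224913
barrel 231 [ 566.97092285 -293.26388383   12.34488325] [ 597.45459306 -260.2768198    44.12680066]
209 114 3.717948717948718
```

View pics/w3.png

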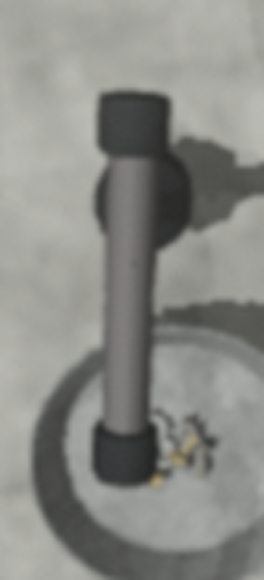

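The close view shows the plain steel bar with dark grips, running from (134,125) to (125,455) in the crop and centred over the black barrel (142,200), so it is the right key and it stands upright. The centre is about (581,-277.5), the axis about 168° and the bar height about 140.

>>> servo_tool([
  [[-0.1,-1.0,0],[0,0,0.035]],
  [[-0.1,-1.0,4],[0,0,0.035]],
  [[-0.1,-1.0,8],[0,0,0.035]],
  [[-0.1,-1.0,9],[0,0,0.035]],
  [[-0.1,-1.0,9],[0,0,0.035]],
  [[-0.1,-1.0,9],[0,0,0.035]],
], hand=6)

```text
clock: 3.65
ee_pos: [581.8, -276.6, 161.5]
tcp_rot: [-180.0, 0.1, 168.0]
ft_force: [-0.0, -0.6, 0.9]
finger_gap: 60.2
finger_force: 0.0
```

Run:
```python
from h import *
for i in range(1):
    s=arm.sense();print(s['clock'],s['ee_pos'],s['tcp_rot'],s['ft_force'],s['finger_gap'])
    m,p,D=wshot('w4')
K,R,t=[np.asarray(m[k]) for k in('camera_matrix','R','t')]
v,u=np.mgrid[0:384,0:512];cam=np.stack([(u-K[0,2])/K[0,0]*D,(v-K[1,2])/K[1,1]*D,D],-1);W=(cam-t)@R
k=(W[...,2]>128)&(W[...,2]<160)&(abs(W[...,0]-581)<65)&(abs(W[...,1]+279)<25)&(D>0)
P=W[k];print(len(P),P.mean(0),cv2.minAreaRect(P[:,:2].astype(np.float32)))
a=np.load('pics/w3.npz');q=np.c_[u[k],v[k]]
r=cv2.minAreaRect(q.astype(np.float32));print(r,tri([(m,*r[0]),({n:a[n] for n in('camera_matrix','R','t')},243.17,191.9)]))
s=arm.sense();print(go((581,-277.5,121),(180,0,168),s))
```

```text
3.65 [ 581.82065722 -276.64560049  161.50723179] [-1.79953557e+02  1.16813103e-01  1.68015691e+02] [-0.03270022 -0.56677117  0.88374289] 60.21146208437283
3475 [ 576.6993474 -276.4820476  145.8977246] ((581.0164184570312, -277.438720703125), (16.975095748901367, 96.2582778930664), 77.86809539794922)
((253.0, 228.0), (156.0, 30.0), 90.0) (array([ 581.68995602, -277.92460248,  134.58594212]), [0.19579062050745924, 0.19579062050730608])
(array([ 0.12, -0.06,  4.1 ]), array([-0.001,  0.003,  0.   ]))
```

>>> servo_tool([
  [[0.1,-0.1,2],[0,0,0]],
  [[0.1,-0.1,3.4],[0,0,0]],
  [[0.1,-0.1,4.1],[0,0,0]],
  [[0.1,-0.1,4.1],[0,0,0]],
  [[0.1,-0.1,4.1],[0,0,0]],
])

```text
clock: 4.2
ee_pos: [579.8, -277.6, 119.2]
tcp_rot: [-180.0, 0.0, 168.0]
ft_force: [1.4, 0.4, 0.5]
finger_gap: 59.8
finger_force: 0.0
```

>>> servo_tool([
  [[0,0,0],[0,0,0]],
  [[0,0,0],[0,0,0]],
  [[0,0,0],[0,0,0]],
  [[0,0,0],[0,0,0]],
  [[0,0,0],[0,0,0]],
  [[0,0,0],[0,0,0]],
], hand=0.8, squeeze=60)

```text
clock: 4.8
ee_pos: [579.8, -277.8, 119.2]
tcp_rot: [-180.0, 0.0, 168.0]
ft_force: [-0.5, -0.5, 3.5]
finger_gap: 10.1
finger_force: 58.7
```

>>> servo_tool([
  [[0,0,-0.5],[0,0,0]],
  [[0,0,-1.5],[0,0,0]],
  [[0,0,-3.5],[0,0,0]],
  [[0,0,-6],[0,0,0]],
  [[0,0,-8.5],[0,0,0]],
  [[0,0,-10.5],[0,0,0]],
  [[0,0,-11.6],[0,0,0]],
  [[0,0,-12],[0,0,0]],
])

```text
clock: 5.6
ee_pos: [579.9, -277.5, 239.9]
tcp_rot: [-180.0, 0.1, 168.0]
ft_force: [0.3, -1.1, -3.9]
finger_gap: 10.1
finger_force: 58.6
```

Run:
```python
from h import *
s=arm.sense();print(s['clock'],s['ee_pos'],s['tcp_rot'],s['ft_force'],s['ft_torque'],s['finger_gap'],s['finger_force'])
p,D=arm.snapshot('scene');m=arm.camera_model('scene')
K,R,t=[np.asarray(m[k]) for k in('camera_matrix','R','t')]
c=lambda X:(lambda q:q[:2]/q[2])(K@(R@np.array(X)+t))
print('mouth pred',c((581,-277.5,119)),'bar',c((581,-277.5,259)))
x,y=(c((581,-277.5,190))-[60,65]).astype(int);y=max(y,0);print(x,y)
cv2.imwrite('pics/s2.png',cv2.resize(p[y:y+130,x:x+120],None,fx=4.5,fy=4.5,interpolation=cv2.INTER_CUBIC))
print(go((614.4,80.9,239),(180,0,135),s))
```

```text
5.6 [ 579.89197722 -277.54388404  239.89238857] [-1.79979176e+02  7.97895406e-02  1.67982973e+02] [ 0.25355024 -1.09804545 -3.89281752] [-0.00992523  0.04583421 -0.03769496] 10.093120889696987 58.64110887050629
mouth pred [315.4316488  225.15027661] bar [319.02728717 163.41008657]
257 130
(array([ 4.09, 35.78,  0.07]), array([0.   , 0.001, 0.576]))
```

View pics/s2.png

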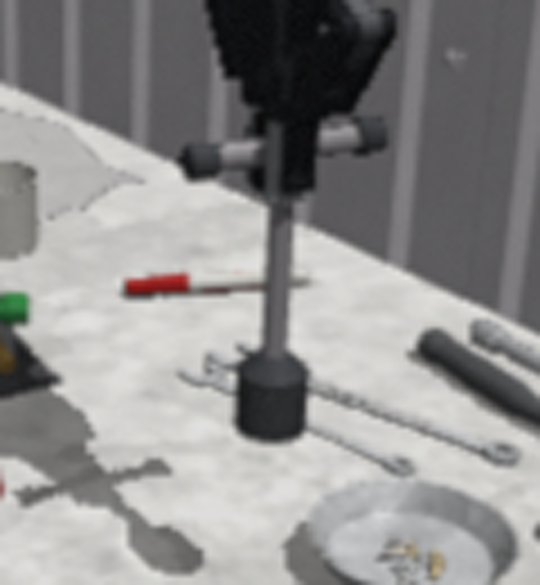

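The scene crop shows the steel key hanging upright in the fingers, mouth at about crop (270,430). The tray and the look-alikes are untouched.

>>> servo_tool([
  [[0.1,0.5,0],[0,0,0]],
  [[0.2,1.5,0],[0,0,0]],
  [[0.4,3.5,0],[0,0,0]],
  [[0.7,6,0],[0,0,0]],
  [[1.05,9,0],[0,0,0]],
  [[1.4,12,0],[0,0,0]],
  [[1.75,15,0],[0,0,0]],
  [[2.1,18,0],[0,0,0]],
])

```text
clock: 6.45
ee_pos: [595.9, -93.8, 238.2]
tcp_rot: [180.0, -0.1, 168.1]
ft_force: [0.9, 1.1, -4.4]
finger_gap: 10.3
finger_force: 58.6
```

>>> servo_tool([
  [[0.35,3,0],[0,0,0]],
  [[0.7,6,0],[0,0,0]],
  [[1.05,9,0],[0,0,0]],
  [[1.4,12,0],[0,0,0]],
  [[1.7,14.5,0],[0,0,0]],
  [[1.9,16.5,0],[0,0,0]],
  [[2.05,17.5,0],[0,0,0]],
  [[2.07,17.8,0],[0,0,0]],
])

```text
clock: 7.25
ee_pos: [612.5, 83.4, 238.3]
tcp_rot: [-180.0, -0.1, 168.1]
ft_force: [0.4, -1.1, -2.8]
finger_gap: 10.3
finger_force: 58.6
```

>>> servo_tool([
  [[0,0,0],[0,0,0.03]],
  [[0,0,0],[0,0,0.12]],
  [[0,0,0],[0,0,0.24]],
  [[0,0,0],[0,0,0.36]],
  [[0,0,0],[0,0,0.46]],
  [[0,0,0],[0,0,0.54]],
  [[0,0,0],[0,0,0.574]],
  [[0,0,0],[0,0,0.574]],
])

```text
clock: 8.05
ee_pos: [613.0, 80.7, 238.5]
tcp_rot: [-180.0, -0.0, 135.0]
ft_force: [0.1, 0.9, -3.0]
finger_gap: 10.5
finger_force: 58.6
```

Run:
```python
from h import *
s=arm.sense();print(s['clock'],s['ee_pos'],s['tcp_rot'],s['q'],s['ft_force'],s['finger_gap'])
m,p,D=wshot('w5');cv2.imwrite('pics/w5.png',p)
spindle(m,p,w=12)
K,R,t=[np.asarray(m[k]) for k in('camera_matrix','R','t')]
c=lambda X:(lambda q:(q[:2]/q[2]).round(1))(K@(R@np.array(X)+t))
print('square',c((614.4,80.9,94)),'key mouth pred',c((614.4,80.9,121)),'bar',c((614.4,80.9,261)))
q,d2=arm.snapshot('scene');cv2.imwrite('pics/s3full.png',q)
m=arm.camera_model('scene');K,R,t=[np.asarray(m[k]) for k in('camera_matrix','R','t')]
print('scene square',c((614.4,80.9,94)),'mouth',c((614.4,80.9,121)),'bar',c((614.4,80.9,261)))
x,y=(c((614.4,80.9,150))-[45,50]).astype(int);print(x,y)
a=cv2.resize(q[y:y+90,x:x+90],(400,400),interpolation=cv2.INTER_CUBIC)
b=cv2.resize(p,(400,300),interpolation=cv2.INTER_AREA);b=cv2.copyMakeBorder(b,0,100,0,0,cv2.BORDER_CONSTANT)
cv2.imwrite('pics/both.png',np.hstack([a,b]))
```

```text
8.05 [613.01209919  80.65111797 238.50444475] [-1.79963995e+02 -3.71757194e-03  1.35033167e+02] [ 6.69691885e-01  2.58201447e+01  7.66730665e-01  6.49749259e+01
 -2.25172215e-02  4.56365296e+01] [ 0.12115297  0.85604654 -3.04112012] 10.464070606534875
1 36864 mid [613.   80.3] dir 134.6 LxW 25.0 28.0
square [256.9 184. ] key mouth pred [257.  191.1] bar [258.  271.4]
scene square [243.6 178.6] mouth [243.3 170.1] bar [241.5 122.9]
197 110
```

View pics/both.png

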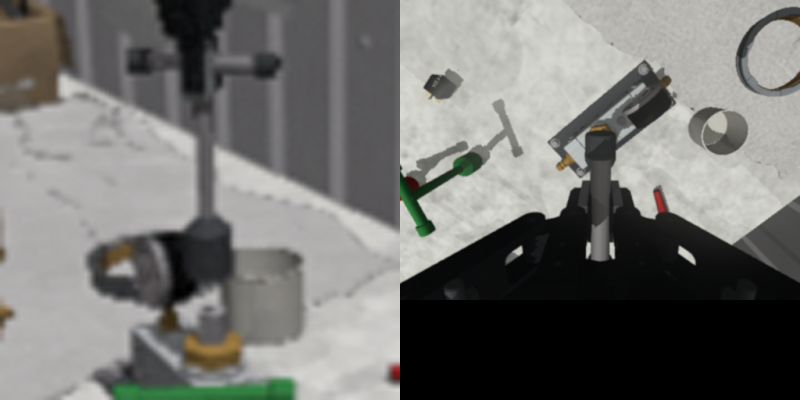

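The scene crop shows the barrel mouth at (208,275) directly over the square (210,312). The wrist view shows the key upright in the fingers with the bar along the square's line. I'll lower it now.

>>> servo_tool([
  [[0,0.05,0.5],[0,0,0]],
  [[0,0.05,1.3],[0,0,0]],
  [[0,0.05,2.1],[0,0,0]],
  [[0,0.05,2.7],[0,0,0]],
  [[0,0.05,2.9],[0,0,0]],
  [[0,0.05,2.9],[0,0,0]],
  [[0,0.05,2.9],[0,0,0]],
])

```text
clock: 8.85
ee_pos: [613.8, 81.8, 209.9]
tcp_rot: [180.0, 0.0, 135.1]
ft_force: [0.2, -0.3, -4.3]
finger_gap: 10.2
finger_force: 58.7
```

>>> servo_tool([
  [[0,0,0.2],[0,0,0]],
  [[0,0,0.4],[0,0,0]],
  [[0,0,0.6],[0,0,0]],
  [[0,0,0.7],[0,0,0]],
  [[0,0,0.7],[0,0,0]],
])

```text
clock: 9.35
ee_pos: [613.5, 81.8, 202.4]
tcp_rot: [-180.0, -0.0, 135.1]
ft_force: [-0.3, -0.3, -2.9]
finger_gap: 10.6
finger_force: 58.7
```

>>> servo_tool([
  [[0,0,0.15],[0,0,0]],
  [[0,0,0.3],[0,0,0]],
  [[0,0,0.4],[0,0,0]],
  [[0,0,0.4],[0,0,0]],
])

```text
clock: 9.75
ee_pos: [613.5, 81.7, 198.4]
tcp_rot: [-180.0, -0.0, 135.1]
ft_force: [0.5, 0.8, -3.7]
finger_gap: 10.8
finger_force: 58.7
```

>>> servo_tool([
  [[0,0,0.2],[0,0,0]],
  [[0,0,0.4],[0,0,0]],
  [[0,0,0.6],[0,0,0]],
  [[0,0,0.7],[0,0,0]],
  [[0,0,0.7],[0,0,0]],
])

```text
clock: 10.25
ee_pos: [613.5, 81.8, 191.4]
tcp_rot: [-180.0, -0.0, 135.1]
ft_force: [-1.0, 0.5, -4.6]
finger_gap: 10.1
finger_force: 58.6
```

>>> servo_tool([
  [[0,0,0.1],[0,0,0]],
  [[0,0,0.2],[0,0,0]],
  [[0,0,0.25],[0,0,0]],
  [[0,0,0.25],[0,0,0]],
])

```text
clock: 10.65
ee_pos: [613.7, 81.8, 189.2]
tcp_rot: [180.0, 0.0, 135.1]
ft_force: [-0.0, 0.7, -3.5]
finger_gap: 10.2
finger_force: 58.8
```

>>> servo_tool([
  [[0,0,0.05],[0,0,0]],
  [[0,0,0.1],[0,0,0]],
  [[0,0,0.15],[0,0,0]],
  [[0,0,0.15],[0,0,0]],
])

```text
clock: 11.05
ee_pos: [614.3, 81.7, 189.2]
tcp_rot: [179.9, 0.1, 135.1]
ft_force: [-2.2, -0.6, 5.6]
finger_gap: 10.4
finger_force: 59.9
```

Contact comes at TCP z 189.2, which puts the key's origin at about 70. The key is fully home, so I'll turn clockwise.

>>> servo_tool([
  [[0,0,0],[0,0,0.05]],
  [[0,0,0],[0,0,0.13]],
  [[0,0,0],[0,0,0.23]],
  [[0,0,0],[0,0,0.33]],
  [[0,0,0],[0,0,0.43]],
  [[0,0,0],[0,0,0.53]],
  [[0,0,0],[0,0,0.6]],
  [[0,0,0],[0,0,0.6]],
])

```text
clock: 11.85
ee_pos: [614.6, 81.7, 189.2]
tcp_rot: [179.8, 0.0, 100.7]
ft_force: [-1.0, 0.6, 6.7]
finger_gap: 10.5
finger_force: 59.9
```

```bash
cat > st.py <<'E'
from h import *
s=arm.sense();print(s['clock'],*[np.round(s[k],3) for k in('ee_pos','tcp_rot','ft_force','ft_torque')],s['finger_gap'],s['q'][5])
E
python3 st.py
```

```text
11.85 [614.642  81.673 189.183] [1.7984e+02 4.3000e-02 1.0071e+02] [-0.97   0.62   6.703] [-0.114  0.277  0.015] 10.47496430348648 80.04922404020878
```

>>> servo_tool([
  [[0,0,0],[0,0,0.07]],
  [[0,0,0],[0,0,0.14]],
  [[0,0,0],[0,0,0.21]],
  [[0,0,0],[0,0,0.28]],
])

```text
clock: 12.25
ee_pos: [615.0, 81.7, 189.2]
tcp_rot: [179.8, -0.0, 84.6]
ft_force: [-0.2, -0.4, 5.2]
finger_gap: 10.5
finger_force: 59.9
```

```bash
python3 st.py
```

```text
12.25 [614.973  81.677 189.172] [ 1.7980e+02 -3.0000e-03  8.4595e+01] [-0.175 -0.404  5.207] [-0.178  0.028  0.223] 10.497780864096084 96.1656832025017
```

>>> servo_tool([
  [[0,0,0],[0,0,0.04]],
  [[0,0,0],[0,0,0.08]],
  [[0,0,0],[0,0,0.11]],
])

```text
clock: 12.55
ee_pos: [615.1, 81.6, 189.2]
tcp_rot: [179.8, -0.0, 78.4]
ft_force: [0.0, -0.9, 5.3]
finger_gap: 10.0
finger_force: 59.9
```

```bash
python3 st.py
```

```text
12.55 [615.084  81.646 189.21 ] [ 1.79788e+02 -2.50000e-02  7.83610e+01] [ 0.027 -0.931  5.281] [-0.192 -0.034  0.185] 10.009811681348848 102.39782533906073
```

>>> servo_tool([
  [[0,0,0],[0,0,0.03]],
  [[0,0,0],[0,0,0.05]],
])

```text
clock: 12.75
ee_pos: [615.1, 81.7, 189.2]
tcp_rot: [179.8, -0.0, 75.5]
ft_force: [0.3, -0.4, 5.1]
finger_gap: 10.5
finger_force: 59.9
```

```bash
python3 st.py
```

```text
12.75 [615.144  81.652 189.185] [ 1.79786e+02 -3.90000e-02  7.55180e+01] [ 0.294 -0.445  5.116] [-0.2   -0.08   0.186] 10.474572455702376 105.24078331029463
```

>>> servo_tool([
  [[0,0,0],[0,0,0.025]],
  [[0,0,0],[0,0,0.05]],
])

```text
clock: 12.95
ee_pos: [615.2, 81.6, 189.2]
tcp_rot: [179.8, -0.0, 72.7]
ft_force: [0.2, -0.9, 4.6]
finger_gap: 10.2
finger_force: 60.1
```

```bash
python3 st.py
```

```text
12.95 [615.154  81.619 189.18 ] [ 1.79785e+02 -4.50000e-02  7.26650e+01] [ 0.171 -0.864  4.642] [-0.176 -0.075  0.332] 10.189271336640559 108.09354711241352
```

Torque is rising (0.19 → 0.33), so the stop seems to have been reached. One more small step to confirm.

>>> servo_tool([
  [[0,0,0],[0,0,0.025]],
  [[0,0,0],[0,0,0.05]],
  [[0,0,0],[0,0,0.05]],
])

```text
clock: 13.25
ee_pos: [615.2, 81.6, 189.2]
tcp_rot: [179.8, -0.1, 69.9]
ft_force: [1.1, -0.4, 5.6]
finger_gap: 10.3
finger_force: 60.9
```

```bash
python3 st.py
```

```text
13.25 [615.23   81.642 189.178] [ 1.79779e+02 -5.40000e-02  6.98730e+01] [ 1.118 -0.441  5.572] [-0.226 -0.133  0.49 ] 10.347316471066181 110.88939820744942
```

>>> servo_tool([
  [[0,0,-0.05],[0,0,-0.04]],
  [[0,0,-0.05],[0,0,-0.08]],
  [[0,0,-0.05],[0,0,-0.08]],
])

```text
clock: 13.55
ee_pos: [614.9, 81.6, 189.2]
tcp_rot: [179.8, -0.0, 74.4]
ft_force: [0.9, -0.2, 4.2]
finger_gap: 10.8
finger_force: 59.6
```

>>> servo_tool([
  [[0,0,0],[0,0,0]],
  [[0,0,0],[0,0,0]],
  [[0,0,0],[0,0,0]],
  [[0,0,0],[0,0,0]],
  [[0,0,0],[0,0,0]],
  [[0,0,0],[0,0,0]],
], hand=6)

```text
clock: 14.15
ee_pos: [613.6, 81.8, 188.1]
tcp_rot: [-180.0, 0.0, 74.4]
ft_force: [-0.1, 0.1, -0.2]
finger_gap: 60.2
finger_force: 0.0
```

>>> servo_tool([
  [[0,0,-0.5],[0,0,0]],
  [[0,0,-2],[0,0,0]],
  [[0,0,-4],[0,0,0]],
  [[0,0,-6.5],[0,0,0]],
  [[0,0,-9],[0,0,0]],
  [[0,0,-10],[0,0,0]],
  [[0,0,-10],[0,0,0]],
])

```text
clock: 14.85
ee_pos: [614.6, 81.8, 289.9]
tcp_rot: [179.8, -0.1, 74.4]
ft_force: [-0.0, -0.7, -1.2]
finger_gap: 59.9
finger_force: 0.0
```

```bash
python3 st.py
python3 - <<'E'
from h import *
m,p,D=wshot('w6')
def rec(m,D):
    K,R,t=[np.asarray(m[k]) for k in('camera_matrix','R','t')]
    v,u=np.mgrid[0:384,0:512];cam=np.stack([(u-K[0,2])/K[0,0]*D,(v-K[1,2])/K[1,1]*D,D],-1);return (cam-t)@R
W=rec(m,D);k=(W[...,2]>198)&(W[...,2]<225)&(np.hypot(W[...,0]-614,W[...,1]-81)<62)&(D>0);P=W[k]
print(len(P),P.mean(0),np.percentile(P[:,2],[50,90,98]));r=cv2.minAreaRect(P[:,:2].astype(np.float32));print(r)
q,d=arm.snapshot('scene')
a=cv2.resize(q[105:235,180:310],(400,400),interpolation=cv2.INTER_CUBIC)
b=cv2.copyMakeBorder(cv2.resize(p,(400,300)),0,100,0,0,cv2.BORDER_CONSTANT)
cv2.imwrite('pics/end.png',np.hstack([a,b]))
E
```

```text
14.85 [614.599  81.781 289.923] [ 1.79813e+02 -5.40000e-02  7.43570e+01] [-0.    -0.733 -1.238] [-0.013  0.014 -0.048] 59.86229190613308 106.40543530459014
2009 [615.20872457  83.6405328  215.90321755] [216.0674264  218.55112543 219.51238137]
((614.357177734375, 80.482177734375), (96.11017608642578, 16.060213088989258), 74.91536712646484)
```

View pics/end.png

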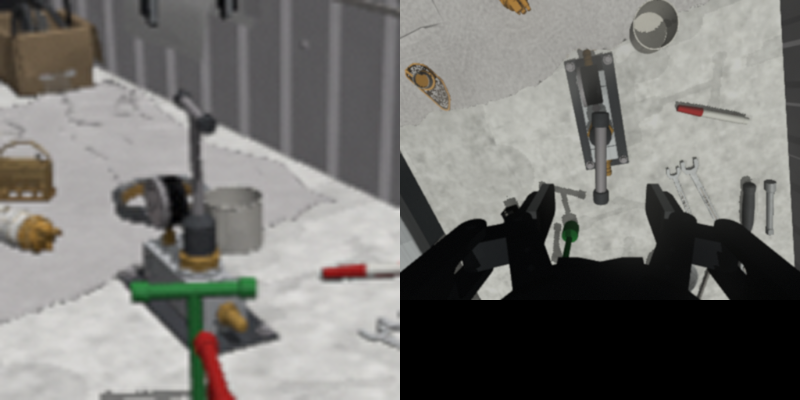

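The key stands upright on the gland, with its bar top at z about 216 (home is 210 + 6) and its bar at 75°, which matches the shut stop plus play. The gripper is clear, and the cup and the look-alikes are unmoved, so I'll hand in.

```bash
python3 -c "
from rig import arm
print(arm.close_job())"
```

```text
the job is handed in; nothing more can be done
None
```

The cock is turned clockwise to its stop and the steel key stands home on the spindle; I didn't touch the cup, tray, relay or look-alike keys, and I handed the job in at about 15 s (no verdict was returned).

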